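# Close the exposure tray and hold the two start keys

## Task

Load the little white exposure unit: push its blue-fronted tray all the way home with the fingertips. Then press the two green start keys together, one fingertip on each, so that neither goes down alone, keep both fully down for at least two seconds, and let them come up again. Do not press the keys before the tray is home, leave the red stop key alone, and pick up or shift nothing else on the table.

Things in the scene. Friction and masses are not known exactly. Their poses are not given: they have to be found in the camera images.
- exposure_unit: low white box fixed to the table, 140 mm deep (x) by 220 mm wide (y), its flat top 60 mm above the table; origin at the centre of its underside on the table, x axis from its front to its back (away from the robot), y along its width, z up. The tray comes out of the front (-x) side. On top: two green keys, each in a black collar of 42 mm diameter and 12 mm height, on a dark panel, and one red stop key near the right (-y) back corner.
- tray_front (a point): middle of the outer face of the blue tray front, 34 mm above the table; axes as the unit's. The front is an upright flat plate 206 mm wide (y), 40 mm high (from 14 to 54 mm above the table) and 14 mm thick (this face is its outer, -x side), with no handle. The tray slides straight along the unit's x axis with about 1.5 N of friction and stays where it is left; when it is home the plate lies against the box and this point is at unit x = -84.5 mm.
- tray (a joint): how far the tray stands out of the unit, in m: 0 = fully home (end stop); 0.035 to 0.065 at the start; at most 0.08.
- key_left_top (a point): centre of the top of the left (+y) green start key, a flat round key of 26 mm diameter that stands 85 mm above the table when up, at unit x = -10 mm, y = +33 mm (the two green keys are 66 mm apart centre to centre, along the unit's y). It moves straight down 9 mm to its stop against a spring (starts to move at 1.5 N, at the stop 5 N) and springs back up; at its stop the top is still 4 mm above its collar.
- key_right_top (a point): the same for the right (-y) green start key, at unit x = -10 mm, y = -33 mm.
- key_left (a joint): how far the left green key is pressed, in m: 0 = up, 0.009 = at its stop; above 0.006 counts as down.
- key_right (a joint): how far the right green key is pressed, in m: 0 = up, 0.009 = at its stop; above 0.006 counts as down.
- stop_key_top (a point): centre of the top of the red stop key, 20 mm diameter, 83 mm above the table, at unit x = +38 mm, y = -80 mm: not to be pressed.
- stop_key (a joint): how far the red stop key is pressed, in m: 0 = up, 0.007 = at its stop.
- eraser: blue and white eraser, 23x50x12 mm, lying on top of the unit behind the green keys at about unit x = +46 mm, y = +45 mm; origin at the centre of its underside. A bystander: leave it alone.
- water_cup: round grey cup, 74 mm across, 62 mm high, on the table in front and to the right of the unit; origin at the centre of its underside. A bystander: leave it alone.
- ink_blue: small acrylic paint bottle, blue with black cap, 31 mm across, 88 mm tall, standing; origin at the centre of its underside. A bystander: leave it alone.
- ink_rose: small acrylic paint bottle, pink with black cap, 31 mm across, 88 mm tall, standing; origin at the centre of its underside. A bystander: leave it alone.
- ink_ochre: small acrylic paint bottle, ochre with black cap, 31 mm across, 88 mm tall, standing; origin at the centre of its underside. A bystander: leave it alone.
- paint_tin: closed flat black paint tin, 69x188x23 mm, lying right of the middle; origin at the centre of its underside. A bystander: leave it alone.
- brush_2: red paint brush, 221 mm long, lying on the table; origin at its centre. A bystander: leave it alone.

How it is judged:
By the outcome, as a careful person would: the job done as asked, in the order asked, and still so for the second after the job is handed in, with the robot touching nothing.
It also fails if it takes over 54 s, if anything falls off the work surface, if the arm or the gripper's body presses on something with over 40 N, if the wrist force passes 120 N, or if a joint passes its speed limit or range.

## Robot

A 7-joint arm with a two-finger parallel gripper is mounted at the origin on a cart in front of the work surface, level with it; the furniture and walls round the work are solid. World frame = base frame: x ahead of the robot, y to its left, z up, the work surface at z = 0. Lengths are in m, angles in rad, forces in N, time in s.
With the tool pointing down it reaches from about 0.4 to 0.875 m from the base axis. Payload 19.3 kg.
Tool frame: the origin (TCP) lies at the very end of the fingers, on their centre line; the grasp point (between the pads) lies 19 mm behind it; z points along the fingers, y is the line along which they close (so a half turn about z gives the same grasp; the last joint's range is limited). The gripper opens to 85 mm and grips with 20 to 120 N. Pads are 22 mm wide; open, the fingers measure 114 mm over their backs; the gripper's body (76 mm by 85 mm) begins 54 mm behind the grasp point. The pads swing forward as they close: fully open they stand 13 mm farther back than shut.
Start: joints at [-1.188, 0.521, -0.036, 1.599, 0.021, 1.021, -0.113], TCP at [0.273, 0.562, 0.201] pointing down, gripper open.
Joint ranges: [-2.91, 2.91], [-0.3, 2.13], [-1.5, 1.42], [0.17, 2.43], [-1.26, 4.41], [0.16, 1.93], [-2.52, 2.52]. Speed limits (rad/s): [1.89, 1.89, 2.39, 2.39, 3.01, 3.01, 3.01].

## Interface

Orientations are given as [roll, pitch, yaw] about the fixed x, y, z axes, in that order (R = Rz(yaw) Ry(pitch) Rx(roll)).
In Python, from workcell import monitor, optics, job_done gives the robot as it stands.
- The arm moves only by the shell command python3 -m handwheel 'ROWS' [FORCE]. ROWS is JSON, a list of rows, each an object of numbers: "dx", "dy", "dz": the shift along the tool's x, y, z in cm; "wx", "wy", "wz": the turn, a rotation vector about the tool's x, y, z in rad; "claw": the opening in per cent of the stroke, from 0 (shut) to 100 (fully open). A call has 1 to 8 rows; each row shifts and turns the commanded pose from where the row before left it, along the tool's axes as they then stand; what a row does not reach is not made up. A row lasts 1/8 s, in which the tool goes at most 62.5 mm and 10.7 degrees, less where a joint would pass 70% of its speed; a pose out of reach is approached as far as the arm can. A call with a gripper value outside its range is refused whole. The fingers move at their own pace and stop on an object; FORCE is the grip in N (left out, the last holds). Time passes only in rows, so rows that do not move let the fingers close. It gives the time, the measured TCP pose, the force, the opening and the grip force at its end, in the units of the state.
- monitor.observe(): the state, without advancing time (a new reading comes with each control period).
- optics.grab_frame(name): name is "side" or "top"; returns a dict with "frame" (384x512x3 uint8, blue, green, red), "fovy" (degrees; the focal length in pixels is half the picture's height over the tangent of half this angle, whatever the lens; pixels are square), "cx", "cy" (the principal point, pixels), "k1" (the pictures are not rectified: a ray, as slopes to the right and down, at radius r is drawn at 1 + k1 r^2 times it, then the intrinsics apply), "R" (3x3) and "t" (3): a world point X has camera coordinates R X + t. Camera axes: x right, y down, z forward; pixel columns grow to the right and rows downward; lengths in m; the calibration is good to about 2 mm. A picture is of the moment at which its call begins. There is no depth.
- job_done(): hands the job in; it is judged then, once.
Trained networks look in the newest picture that a camera, given by its name, has taken for a name from the list of things; names that differ only in an ending like _2 or _b are one class to them, and where a whole thing is asked for, a point or a joint stands for the part that bears it (a point fixed in the world has none). Each returns a list of dicts, best first, with "p" (0 to 1); they miss things now and then, are a little off and sometimes report something else, mostly with a low value. They report only what shows in the picture. A call takes as long as a camera call.
- optics.masks_of(name, camera): "region" (384x512 bool, what is visible of it) and "rect" ([left, top, width, height] in pixels, round what is visible of it).
The state is a dict: "clock": time; "qpos": joint angles; "qd": joint speeds; "joint_efforts": joint torques, N m; "position": TCP position; "tool_rot": TCP orientation; "force": force on the tool from outside, world axes, zero at the start; "moment": the same for the moment, N m; "grip_width": finger opening in m; "finger_force": force on a finger pad.
Only numpy, scipy, OpenCV 4.12 (cv2) and the standard library are available. Lean on these libraries where they do the work, as an engineer would, in place of code of your own. Each camera call takes 0.05 s, during which the arm holds its last target. There are 200 camera calls.

## Working session

There is one attempt and no reset: what is moved stays moved. The work goes in short steps, Python scripts to look and compute and a shell command to move; the robot and the scene stay as the last step left them, time stands still between calls to the robot, and variables do not carry over. Pictures are saved under pics/ and viewed, at most 11 in all, crops included, and the job is handed in when it is done.

```bash
mkdir -p pics
cat > h.py <<'E'
import numpy as np,cv2
from workcell import monitor,optics
def grab(n):
    return optics.grab_frame(n)
def K(f):
    h=384/2/np.tan(np.radians(f['fovy'])/2); return h
def proj(f,X):
    X=np.atleast_2d(X); c=X@np.array(f['R']).T+np.array(f['t']); s=c[:,:2]/c[:,2:]
    s=s*(1+f['k1']*(s**2).sum(1,keepdims=True)); return s*K(f)+[f['cx'],f['cy']]
def ray(f,uv):
    d=(np.array(uv,float)-[f['cx'],f['cy']])/K(f); s=d.copy()
    for _ in range(20): s=d/(1+f['k1']*(s@s))
    R=np.array(f['R']); return -R.T@np.array(f['t']), R.T@np.array([s[0],s[1],1])
def at_z(f,uv,z):
    o,d=ray(f,uv); return o+d*(z-o[2])/d[2]
E
python3 - <<'E'
from h import *
for n in('top','side'):
    f=grab(n); cv2.imwrite(f'pics/{n}0.png',f['frame']); print(n,f['fovy'],f['k1'],np.round(-np.array(f['R']).T@f['t'],3))
    for k in('exposure_unit','tray_front','key_left_top','key_right_top','stop_key_top','water_cup','ink_blue','ink_rose','ink_ochre','eraser'):
        for m in optics.masks_of(k,n)[:2]:
            v,u=np.nonzero(m['region']); c=(u.mean(),v.mean()); z={'exposure_unit':.06,'tray_front':.034,'key_left_top':.085,'key_right_top':.085,'stop_key_top':.083,'eraser':.072}.get(k,.04)
            print(k,round(m['p'],2),m['rect'],np.round(c,1),np.round(at_z(f,c,z),3))
s=monitor.observe();print(s)
E
```

```text
top 55.06308591613414 -0.0020765266233695153 [ 0.498 -0.007  0.915]
exposure_unit 0.88 [135.9, 127.2, 116.8, 111.5] [197.2 181.5] [0.545 0.167 0.06 ]
tray_front 0.7 [169.4, 184.5, 83.5, 56.1] [207.1 210.6] [0.477 0.146 0.034]
key_left_top 0.58 [171.8, 170.7, 7.1, 8.3] [177.  175.2] [0.557 0.208 0.085]
stop_key_top 0.51 [211.7, 133.5, 9.7, 12.1] [215.9 138.9] [0.642 0.122 0.083]
water_cup 0.85 [259.0, 195.0, 30.2, 28.0] [273.2 209.6] [ 0.484 -0.012  0.04 ]
ink_blue 0.77 [344.8, 192.4, 24.4, 15.0] [356.4 197. ] [ 0.518 -0.208  0.04 ]
ink_blue 0.72 [326.8, 249.2, 51.0, 3.8] [352.9 252.7] [ 0.387 -0.201  0.04 ]
ink_rose 0.55 [315.1, 191.1, 18.9, 10.1] [325.1 194.6] [ 0.522 -0.134  0.04 ]
ink_ochre 0.77 [379.9, 186.5, 20.1, 9.2] [390.4 191.4] [ 0.533 -0.287  0.04 ]
eraser 0.62 [158.8, 144.7, 19.2, 18.8] [166.5 153.4] [0.608 0.238 0.072]
side 52.653018488727604 -0.0966480006651685 [ 0.092 -0.719  0.423]
exposure_unit 0.96 [166.1, 167.3, 109.8, 51.9] [220.6 190.6] [0.517 0.105 0.06 ]
exposure_unit 0.7 [290.6, 225.0, 19.1, 41.9] [299.5 247.2] [ 0.497 -0.235  0.06 ]
tray_front 0.66 [163.6, 18
[... 771 characters left out ...]
 array([-1.18819054,  0.52140431, -0.03631013,  1.59953172,  0.02123044,
        1.02109451, -0.11281258]), 'qd': array([-1.83882013e-03, -5.69838504e-05, -5.56680567e-05, -1.36274002e-03,
       -6.70003877e-04, -6.99786570e-04,  5.90013459e-05]), 'joint_efforts': array([-1.16724736e-03, -9.26837397e+01,  1.97929278e+00, -3.70247447e+01,
        1.83656876e-02,  2.09478974e-03, -1.23887213e-05]), 'position': array([0.27344679, 0.56197925, 0.20147661]), 'tool_rot': array([-3.14154215e+00,  2.46383696e-05,  2.68875662e+00]), 'force': array([-0.92327979,  0.22303282,  0.05289407]), 'moment': array([-0.03617764,  0.02629425, -0.02219814]), 'finger_force': 0.0, 'grip_width': 0.08563510265289065}
```

Run:
```python
import cv2
a=cv2.imread('pics/top0.png')[110:260,110:310]; cv2.imwrite('pics/topc.png',cv2.resize(a,None,fx=4,fy=4,interpolation=cv2.INTER_CUBIC))
```

```text
(no output)
```

View pics/topc.png

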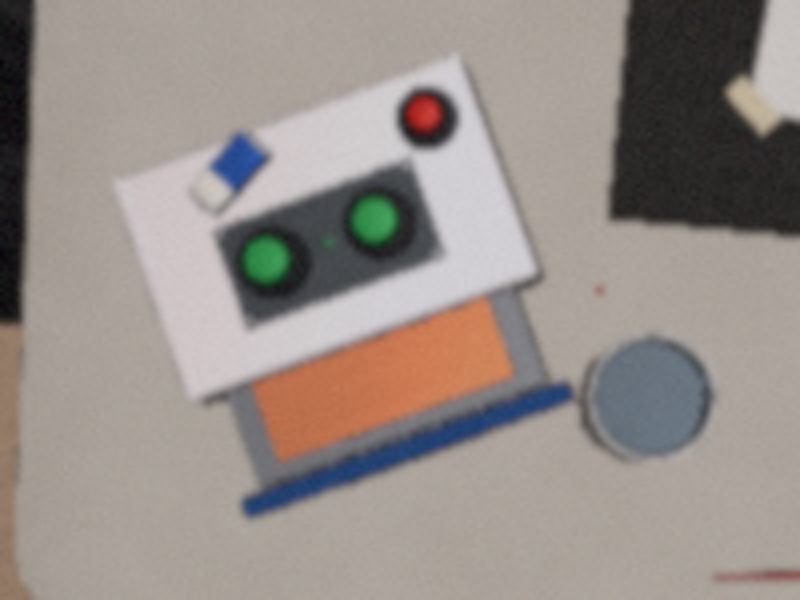

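View pics/side0.png

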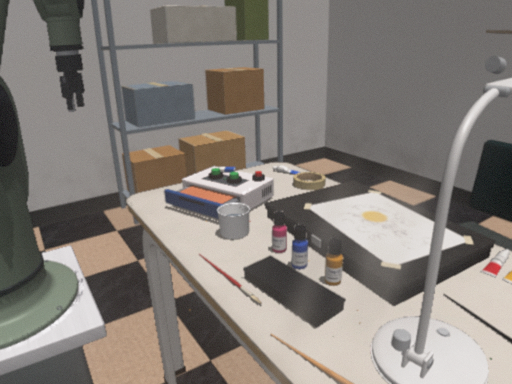

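The top crop (scale 4, offset 110,110) shows the unit turned about 20° to the left. The green keys are at crop (266,259) and (374,218), the red key at (425,113), and the tray is out, with its blue front from (246,508) to (570,390). The cup sits close to the right end of the tray.

```bash
cat > fit.py <<'E'
from h import *
from scipy.optimize import least_squares
def blobs(im):
    hsv=cv2.cvtColor(im,cv2.COLOR_BGR2HSV); 
    def cc(m,amin):
        n,l,s,c=cv2.connectedComponentsWithStats(m.astype(np.uint8)); return [c[i] for i in range(1,n) if s[i,4]>=amin]
    H,S,V=cv2.split(hsv)
    return cc((H>45)&(H<80)&(S>110)&(V>50),25), cc(((H<6)|(H>174))&(S>150)&(V>90),25)
def W(p,L):
    c,s=np.cos(p[2]),np.sin(p[2]); L=np.atleast_2d(L); return np.c_[p[0]+c*L[:,0]-s*L[:,1],p[1]+s*L[:,0]+c*L[:,1],L[:,2]]
E
python3 - <<'E'
from fit import *
f=grab('top'); g,r=blobs(f['frame']); print(g,r)
g=sorted([b for b in g if b[0]<240 and b[0]>160],key=lambda b:b[0])
L=np.array([[70,-110,60],[-70,-110,60],[-70,110,60],[70,110,60],[-10,33,84],[-10,-33,84]])/1e3
px=np.array([[462,53],[540,275],[200,402],[115,182]])/4+110-.375
px=np.vstack([px,g[0],g[1]]); w=np.array([1,1,1,1,2,2.])[:,None]
q=least_squares(lambda p:((proj(f,W(p,L))-px)*w).ravel(),[.57,.165,.33])
p=q.x; print('pose',p,np.degrees(p[2])); print(np.round(proj(f,W(p,L))-px,2))
np.save('pose.npy',p)
e=[at_z(f,np.array(c)/4+110-.375,.054) for c in((246,508),(570,390))]
R=np.array([[np.cos(p[2]),np.sin(p[2])],[-np.sin(p[2]),np.cos(p[2])]])
for x in e: print('front edge unit',R@(x[:2]-p[:2]))
print('keys',W(p,L[4:]));
E
```

```text
[array([509.59375,  80.8125 ]), array([203.07142857, 164.46825397]), array([176.1015625, 174.4765625])] [array([453.80851064,  81.80851064]), array([215.65671642, 137.88059701])]
pose [0.57977834 0.18288674 0.37891128] 21.710017097458667
[[-0.53 -0.63]
 [ 0.55 -0.29]
 [-2.62  0.71]
 [-1.23 -0.15]
 [ 0.39  0.09]
 [ 0.53 -0.01]]
front edge unit [-0.13791093  0.10081668]
front edge unit [-0.13894376 -0.10152589]
keys [[0.55828066 0.20984689 0.084     ]
 [0.58269467 0.14852841 0.084     ]]
```

```bash
python3 -m handwheel '[{"wz":-0.167,"claw":60},{"wz":-0.167,"claw":60},{"wz":-0.167,"claw":60},{"wz":-0.167,"claw":60},{"wz":-0.165,"claw":60},{"claw":60}]'
python3 -m handwheel '[{"dy":-5.8,"dx":0.4},{"dy":-5.8,"dx":0.4},{"dy":-5.8,"dx":0.4},{"dy":-5.8,"dx":0.4},{"dy":-5.8,"dx":0.4},{"dy":-5.8,"dx":0.4},{"dy":-5.8,"dx":0.4},{"dy":-5.8,"dx":0.2}]'
cat > where.py <<'E'
from fit import *
p=np.load('pose.npy'); s=monitor.observe(); d=s['position'][:2]-p[:2]; c,n=np.cos(p[2]),np.sin(p[2])
print('t',s['clock'],'unit xy mm',1e3*(c*d[0]+n*d[1]),1e3*(c*d[1]-n*d[0]),'z',s['position'][2]*1e3,'rot',s['tool_rot'],'yawerr',np.degrees(s['tool_rot'][2]-p[2]-np.pi),'F',s['force'],'w',s['grip_width'],s['qpos'].round(2))
E
python3 where.py
```

```text
t 1.15 unit xy mm -144.37769816161048 465.5583136180412 z 201.47547090242054 rot [-3.14154968e+00 -5.59543116e-06  2.68879893e+00] yawerr -47.65318656228936 F [ 0.00333632 -0.73898882  0.00580331] w 0.08544357342364149 [-1.19  0.52 -0.04  1.6   0.02  1.02 -0.11]schema error: expected keys dx, dy, dz, wx, wy, wz, claw
schema error: expected keys dx, dy, dz, wx, wy, wz, claw
```

```bash
python3 -m handwheel '[{"dx":0,"dy":0,"dz":0,"wx":0,"wy":0,"wz":-0.167,"claw":60},{"dx":0,"dy":0,"dz":0,"wx":0,"wy":0,"wz":-0.167,"claw":60},{"dx":0,"dy":0,"dz":0,"wx":0,"wy":0,"wz":-0.167,"claw":60},{"dx":0,"dy":0,"dz":0,"wx":0,"wy":0,"wz":-0.167,"claw":60},{"dx":0,"dy":0,"dz":0,"wx":0,"wy":0,"wz":-0.165,"claw":60},{"dx":0,"dy":0,"dz":0,"wx":0,"wy":0,"wz":0,"claw":60}]'
python3 where.py
```

```text
clock: 1.9
position: [0.2736, 0.5619, 0.2014]
tool_rot: [3.141, -0.0, -2.763]
force: [-1.2, -1.0, -0.1]
grip_width: 0.0513
finger_force: 0.0
t 1.9 unit xy mm -144.2644989368638 465.4007002118485 z 201.44638740660233 rot [ 3.14147465e+00 -2.63007994e-04 -2.76250688e+00] yawerr -359.99000191757926 F [-1.18201785 -1.04738524 -0.07961075] w 0.05130158133489862 [-1.05  0.53 -0.24  1.59  0.14  1.04  0.62]
```

```bash
python3 -m handwheel '[{"dx":0.4,"dy":-5.8,"dz":0,"wx":0,"wy":0,"wz":0,"claw":60},{"dx":0.4,"dy":-5.8,"dz":0,"wx":0,"wy":0,"wz":0,"claw":60},{"dx":0.4,"dy":-5.8,"dz":0,"wx":0,"wy":0,"wz":0,"claw":60},{"dx":0.4,"dy":-5.8,"dz":0,"wx":0,"wy":0,"wz":0,"claw":60},{"dx":0.4,"dy":-5.8,"dz":0,"wx":0,"wy":0,"wz":0,"claw":60},{"dx":0.4,"dy":-5.8,"dz":0,"wx":0,"wy":0,"wz":0,"claw":60},{"dx":0.4,"dy":-5.8,"dz":0,"wx":0,"wy":0,"wz":0,"claw":60},{"dx":0.3,"dy":-5.8,"dz":0,"wx":0,"wy":0,"wz":0,"claw":60}]'
python3 where.py
```

```text
clock: 2.9
position: [0.4173, 0.1179, 0.2019]
tool_rot: [3.141, 0.001, -2.766]
force: [1.3, 1.4, -0.7]
grip_width: 0.0509
finger_force: 0.0
t 2.9 unit xy mm -175.010645967685 -0.2985875911688182 z 201.87266543793663 rot [ 3.14136557e+00  1.00785258e-03 -2.76638304e+00] yawerr -360.2120899842385 F [ 1.29548198  1.4261067  -0.72242835] w 0.05094442098298596 [-0.33  0.22 -0.1   2.07  0.03  0.85  1.5 ]
```

```bash
python3 -m handwheel '[{"dx":0,"dy":0,"dz":4.5,"wx":0,"wy":0,"wz":0,"claw":60},{"dx":0,"dy":0,"dz":4.5,"wx":0,"wy":0,"wz":0,"claw":60},{"dx":0,"dy":0,"dz":4.2,"wx":0,"wy":0,"wz":0,"claw":60},{"dx":0,"dy":0,"dz":3.8,"wx":0,"wy":0,"wz":0,"claw":60},{"dx":0,"dy":0,"dz":0,"wx":0,"wy":0,"wz":0,"claw":60}]'
python3 where.py
python3 - <<'E'
from fit import *
f=grab('top');g=grab('side');a=np.hstack([cv2.resize(x,(400,400),interpolation=cv2.INTER_CUBIC) for x in(f['frame'][130:250,140:260],g['frame'][130:250,140:260])]);cv2.imwrite('pics/pre.png',a)
E
```

```text
clock: 3.52
position: [0.4155, 0.1191, 0.03]
tool_rot: [-3.141, -0.004, -2.765]
force: [0.7, 0.1, 1.2]
grip_width: 0.0517
finger_force: 0.0
t 3.525 unit xy mm -176.2291882617185 1.5147097568117966 z 30.023567458330966 rot [-3.14129393 -0.00415073 -2.76473143] yawerr -360.1174596755278 F [0.6647066  0.12038916 1.20349176] w 0.05167207793874736 [-0.36  0.53 -0.07  2.21  0.1   0.4   1.44]
```

View pics/pre.png

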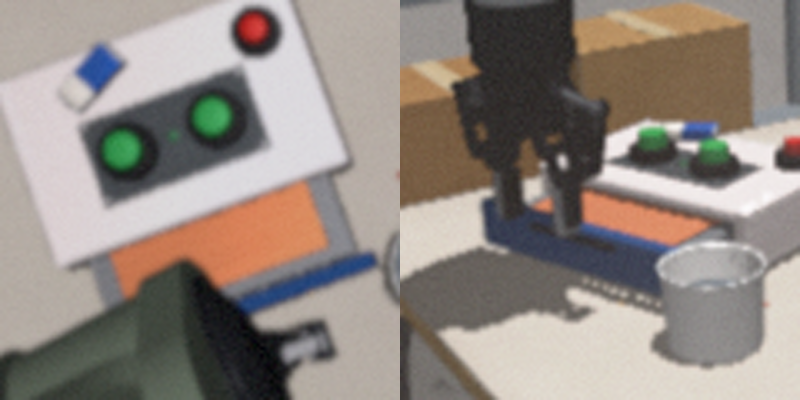

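The side view shows both fingertips just in front of the blue plate and the cup well clear to the right. I'll push now.

```bash
python3 -m handwheel '[{"dx":-1,"dy":0,"dz":0,"wx":0,"wy":0,"wz":0,"claw":60},{"dx":-1,"dy":0,"dz":0,"wx":0,"wy":0,"wz":0,"claw":60},{"dx":-1,"dy":0,"dz":0,"wx":0,"wy":0,"wz":0,"claw":60},{"dx":-1,"dy":0,"dz":0,"wx":0,"wy":0,"wz":0,"claw":60},{"dx":-1,"dy":0,"dz":0,"wx":0,"wy":0,"wz":0,"claw":60},{"dx":-1,"dy":0,"dz":0,"wx":0,"wy":0,"wz":0,"claw":60},{"dx":-1,"dy":0,"dz":0,"wx":0,"wy":0,"wz":0,"claw":60}]'; python3 where.py
python3 -m handwheel '[{"dx":-0.3,"dy":0,"dz":0,"wx":0,"wy":0,"wz":0,"claw":60},{"dx":-0.3,"dy":0,"dz":0,"wx":0,"wy":0,"wz":0,"claw":60}]'; python3 where.py
```

```text
clock: 4.5
position: [0.4824, 0.1458, 0.0315]
tool_rot: [-3.142, -0.0, -2.761]
force: [-0.5, 0.1, -0.7]
grip_width: 0.0513
finger_force: 0.0
t 4.5 unit xy mm -104.15806795563219 1.5769972292251702 z 31.450137100251485 rot [-3.14156228e+00 -1.24009046e-04 -2.76143646e+00] yawerr -359.9286715597588 F [-0.52256173  0.05315353 -0.71202427] w 0.051264230603757566 [-0.35  0.6  -0.08  2.04  0.09  0.51  1.45]
clock: 4.75
position: [0.4873, 0.1478, 0.0314]
tool_rot: [-3.142, -0.0, -2.761]
force: [-0.1, 0.6, -0.5]
grip_width: 0.0514
finger_force: 0.0
t 4.75 unit xy mm -98.8638535725175 1.57940926942695 z 31.423684107996856 rot [-3.14156001e+00 -3.82138318e-04 -2.76146097e+00] yawerr -359.93007602277874 F [-0.06649303  0.5617044  -0.53726858] w 0.05135248541461991 [-0.35  0.6  -0.08  2.03  0.09  0.52  1.46]
```

```bash
for i in 1 2; do python3 -m handwheel '[{"dx":-0.2,"dy":0,"dz":0,"wx":0,"wy":0,"wz":0,"claw":60},{"dx":-0.2,"dy":0,"dz":0,"wx":0,"wy":0,"wz":0,"claw":60}]'|grep -E 'pos|force'; done
python3 - <<'E'
from fit import *
f=grab('top');g=grab('side');a=np.hstack([cv2.resize(x,(400,400),interpolation=cv2.INTER_CUBIC) for x in(f['frame'][130:250,140:260],g['frame'][130:250,140:260])]);cv2.imwrite('pics/push.png',a)
E
```

```text
position: [0.4911, 0.1493, 0.0315]
force: [0.3, 0.8, 0.4]
finger_force: 0.0
position: [0.4949, 0.1508, 0.0315]
force: [0.1, -0.6, -0.3]
finger_force: 0.0
```

View pics/push.png

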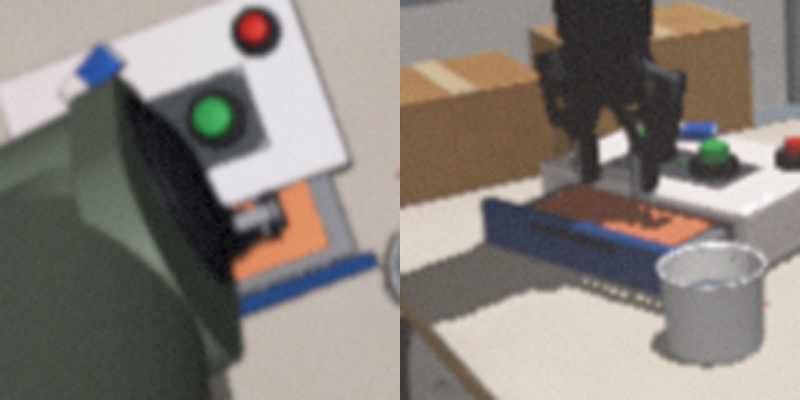

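The tray has not moved. The fingers are past the blue front and there is no contact force. I'll check the reported TCP against both pictures before moving.

Run:
```python
from fit import *
p=np.load('pose.npy');s=monitor.observe();T=s['position'];R=cv2.Rodrigues(np.zeros(3))[0]
yd=np.array([-np.sin(p[2]),np.cos(p[2]),0])
for n in('top','side'):
    f=grab(n)
    sc=4; o=np.array([140,110])
    im=cv2.resize(f['frame'][110:260,140:290],None,fx=sc,fy=sc,interpolation=cv2.INTER_CUBIC)
    P={'L':T+.033*yd,'R':T-.033*yd,'a':W(p,[-.1385,.103,.054])[0],'b':W(p,[-.1385,-.103,.054])[0],'c':W(p,[-.1385,-.103,.014])[0],'k':W(p,[-.01,.033,.085])[0],'m':W(p,[-.01,-.033,.085])[0],'s':W(p,[.038,-.08,.083])[0],'u':W(p,[-.07,-.11,.06])[0],'v':W(p,[-.07,.11,.06])[0]}
    for k,X in P.items():
        u=tuple(((proj(f,X)[0]-o+.5)*sc).astype(int)); cv2.drawMarker(im,u,(0,255,255),0,14,1); cv2.putText(im,k,(u[0]+6,u[1]-6),0,.6,(255,0,255),2)
    cv2.imwrite(f'pics/chk_{n}.png',im)
a=np.hstack([cv2.resize(cv2.imread(f'pics/chk_{n}.png'),(400,400)) for n in('top','side')]); cv2.imwrite('pics/chk.png',a)
```

```text
(no output)
```

View pics/chk.png

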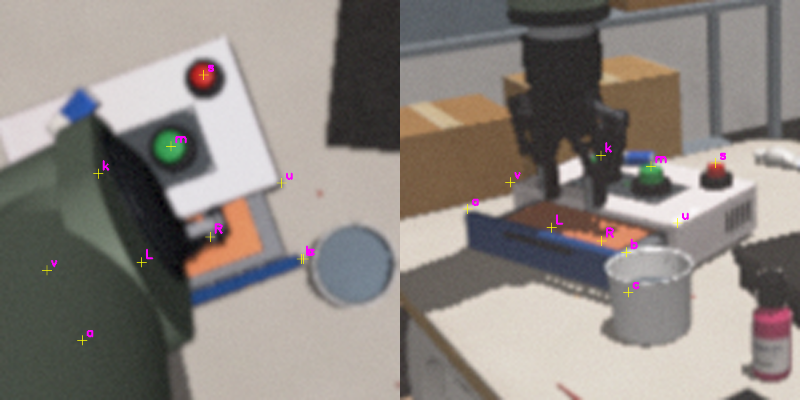

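The keys, the plate and the columns of the fingertip marks agree in both views. The actual tips are at about (553,198) and (600,205), roughly 12 image px above the projected TCP marks L and R. So the tips are about 30 mm higher than the reported TCP and passed over the plate. I'll lift, back off and measure this properly.

```bash
python3 -m handwheel '[{"dx":0,"dy":0,"dz":-3,"wx":0,"wy":0,"wz":0,"claw":60},{"dx":0,"dy":0,"dz":-4,"wx":0,"wy":0,"wz":0,"claw":60},{"dx":3,"dy":0,"dz":0,"wx":0,"wy":0,"wz":0,"claw":60},{"dx":3,"dy":0,"dz":0,"wx":0,"wy":0,"wz":0,"claw":60},{"dx":2.8,"dy":-0.2,"dz":0,"wx":0,"wy":0,"wz":0,"claw":60},{"dx":0,"dy":0,"dz":4,"wx":0,"wy":0,"wz":0,"claw":60},{"dx":0,"dy":0,"dz":3,"wx":0,"wy":0,"wz":0,"claw":60},{"dx":0,"dy":0,"dz":0,"wx":0,"wy":0,"wz":0,"claw":60}]'; python3 where.py
python3 - <<'E'
from fit import *
p=np.load('pose.npy');s=monitor.observe();T=s['position']
yd=np.array([-np.sin(p[2]),np.cos(p[2]),0])
f=grab('side'); o=np.array([130,120]); sc=6
im=cv2.resize(f['frame'][120:220,130:250],None,fx=sc,fy=sc,interpolation=cv2.INTER_CUBIC)
for sgn in(1,-1):
  for h in(0,.015,.03,.045):
    u=((proj(f,T+sgn*.033*yd+[0,0,h])[0]-o+.5)*sc).astype(int); cv2.drawMarker(im,tuple(map(int,u)),(0,255,255),0,14,1)
cv2.imwrite('pics/back.png',im)
E
```

```text
clock: 6.45
position: [0.4126, 0.1159, 0.0304]
tool_rot: [-3.142, -0.003, -2.761]
force: [-0.5, 0.7, -0.2]
grip_width: 0.0515
finger_force: 0.0
t 6.45 unit xy mm -180.0694888534736 -0.42772047458371903 z 30.352768650701126 rot [-3.14157029 -0.00341505 -2.76116533] yawerr -359.9131369447332 F [-0.47541847  0.69328042 -0.19079882] w 0.05145909632495925 [-0.35  0.53 -0.08  2.22  0.1   0.4   1.44]
```

View pics/back.png

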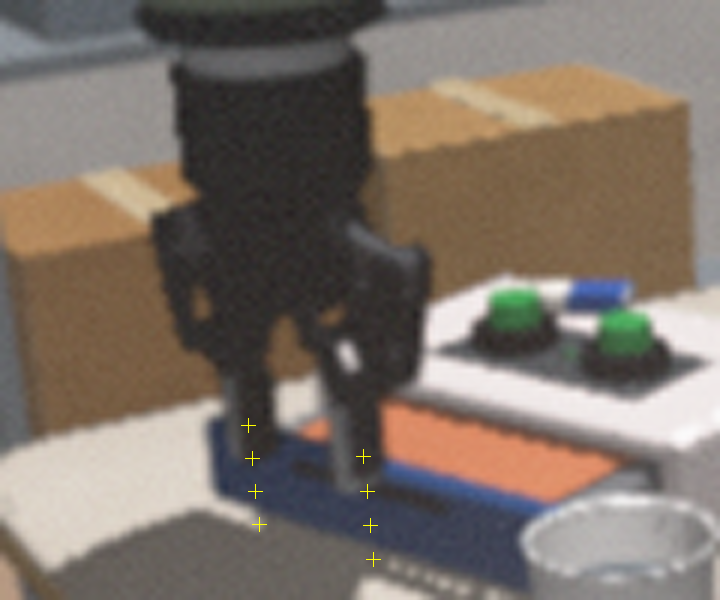

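The real tip ends sit at the +30 mm marks, at (250,457) and (355,490), about 30 mm above the reported TCP. I'll lower 27 mm in steps, watching the force, and push again.

```bash
python3 -m handwheel '[{"dx":0,"dy":0,"dz":0.9,"wx":0,"wy":0,"wz":0,"claw":60},{"dx":0,"dy":0,"dz":0.9,"wx":0,"wy":0,"wz":0,"claw":60}]'|grep -E 'pos|force'; python3 -m handwheel '[{"dx":0,"dy":0,"dz":0.5,"wx":0,"wy":0,"wz":0,"claw":60},{"dx":0,"dy":0,"dz":0.4,"wx":0,"wy":0,"wz":0,"claw":60}]'|grep -E 'pos|force';python3 -m handwheel '[{"dx":-1,"dy":0,"dz":0,"wx":0,"wy":0,"wz":0,"claw":60},{"dx":-1,"dy":0,"dz":0,"wx":0,"wy":0,"wz":0,"claw":60},{"dx":-0.5,"dy":0,"dz":0,"wx":0,"wy":0,"wz":0,"claw":60},{"dx":-0.5,"dy":0,"dz":0,"wx":0,"wy":0,"wz":0,"claw":60},{"dx":-0.5,"dy":0,"dz":0,"wx":0,"wy":0,"wz":0,"claw":60},{"dx":-0.5,"dy":0,"dz":0,"wx":0,"wy":0,"wz":0,"claw":60}]'|grep -E 'pos|force'; python3 where.py
python3 - <<'E'
from fit import *
f=grab('side'); cv2.imwrite('pics/push2.png',cv2.resize(f['frame'][120:220,130:250],None,fx=4,fy=4,interpolation=cv2.INTER_CUBIC))
E
```

```text
position: [0.4144, 0.1165, 0.0137]
force: [0.4, 0.2, -1.0]
finger_force: 0.0
position: [0.4139, 0.1163, 0.0042]
force: [0.6, 0.9, 0.9]
finger_force: 0.0
position: [0.4512, 0.1312, 0.0045]
force: [-1.9, -1.6, 1.4]
finger_force: 0.9
t 7.75 unit xy mm -138.55956625669816 -0.5054443596631542 z 4.517777051782739 rot [-3.14153246e+00 -1.23950450e-04 -2.76143365e+00] yawerr -359.92851062220956 F [-1.92241001 -1.55947732  1.39312196] w 0.05138314000666651 [-0.35  0.62 -0.07  2.13  0.11  0.39  1.44]
```

View pics/push2.png

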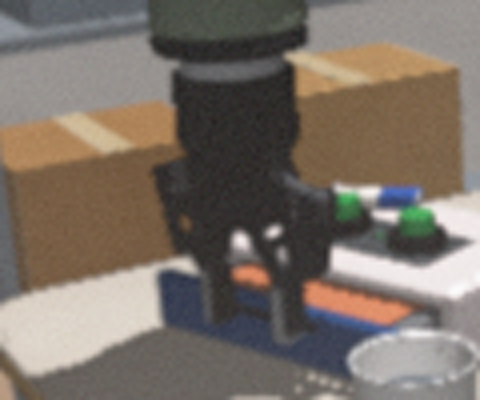

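The fingertips are on the blue plate and the force shows about 2 N of sliding friction. I'll keep pushing to the end stop.

```bash
python3 -m handwheel '[{"dx":-0.6,"dy":0,"dz":0,"wx":0,"wy":0,"wz":0,"claw":60},{"dx":-0.6,"dy":0,"dz":0,"wx":0,"wy":0,"wz":0,"claw":60},{"dx":-0.6,"dy":0,"dz":0,"wx":0,"wy":0,"wz":0,"claw":60},{"dx":-0.6,"dy":0,"dz":0,"wx":0,"wy":0,"wz":0,"claw":60},{"dx":-0.6,"dy":0,"dz":0,"wx":0,"wy":0,"wz":0,"claw":60},{"dx":-0.6,"dy":0,"dz":0,"wx":0,"wy":0,"wz":0,"claw":60}]'|grep -E 'pos|force'
for i in 1 2; do python3 -m handwheel '[{"dx":-0.2,"dy":0,"dz":0,"wx":0,"wy":0,"wz":0,"claw":60}]'|grep -E 'pos|force'; done; python3 where.py
```

```text
position: [0.4848, 0.1446, 0.0045]
force: [-1.7, -2.0, -0.7]
finger_force: 0.9
position: [0.4867, 0.1455, 0.0045]
force: [-0.7, -0.3, 0.9]
finger_force: 0.8
position: [0.4882, 0.146, 0.0045]
force: [-0.6, -2.2, 0.3]
finger_force: 0.8
t 8.8 unit xy mm -98.71888970673886 -0.37815196819172836 z 4.526738457626182 rot [ 3.14157937e+00 -6.97219030e-06 -2.76146132e+00] yawerr -359.930096177264 F [-0.61525033 -2.15939402  0.34705995] w 0.05102337749327662 [-0.35  0.65 -0.08  2.03  0.1   0.46  1.45]
```

```bash
for i in 1 2 3 4; do python3 -m handwheel '[{"dx":-0.2,"dy":0,"dz":0,"wx":0,"wy":0,"wz":0,"claw":60}]'|grep -E 'pos|force'; done; python3 where.py
```

```text
position: [0.49, 0.1467, 0.0045]
force: [-1.5, -0.7, 1.1]
finger_force: 0.8
position: [0.4916, 0.1474, 0.0044]
force: [-10.3, -4.3, 4.8]
finger_force: 5.8
position: [0.4916, 0.1472, 0.0042]
force: [-19.5, -7.1, 16.9]
finger_force: 10.4
position: [0.4915, 0.1471, 0.0039]
force: [-29.5, -9.5, 22.6]
finger_force: 15.4
t 9.3 unit xy mm -95.22399796491081 -0.6409064605458967 z 3.9266446463694717 rot [-3.14108939 -0.008462   -2.76204714] yawerr -359.96366118295515 F [-29.52845514  -9.48307312  22.64046078] w 0.05165021286958172 [-0.35  0.66 -0.08  2.02  0.1   0.48  1.45]
```

The stop was reached at unit x ≈ −95 mm with about 30 N, as predicted for home. I'll back off, rise and go over the keys.

```bash
python3 -m handwheel '[{"dx":1.5,"dy":0,"dz":0,"wx":0,"wy":0,"wz":0,"claw":60},{"dx":1.5,"dy":0,"dz":0,"wx":0,"wy":0,"wz":0,"claw":60},{"dx":0,"dy":0,"dz":-4,"wx":0,"wy":0,"wz":0,"claw":63},{"dx":0,"dy":0,"dz":-4,"wx":0,"wy":0,"wz":0,"claw":63},{"dx":0,"dy":0,"dz":-4,"wx":0,"wy":0,"wz":0,"claw":63},{"dx":0,"dy":0,"dz":0,"wx":0,"wy":0,"wz":0,"claw":63}]'; python3 where.py
python3 - <<'E'
from fit import *
f=grab('top'); cv2.imwrite('pics/home.png',cv2.resize(f['frame'][110:260,120:320],None,fx=4,fy=4,interpolation=cv2.INTER_CUBIC)); print(blobs(f['frame']))
E
```

```text
clock: 10.05
position: [0.4694, 0.1385, 0.1272]
tool_rot: [-3.142, 0.005, -2.761]
force: [0.5, 0.5, 0.2]
grip_width: 0.0536
finger_force: 0.0
t 10.05 unit xy mm -118.91582376146198 -0.410160055989324 z 127.18957207332305 rot [-3.14155348  0.00532772 -2.76144281] yawerr -359.929035373482 F [0.53440767 0.48554465 0.17929654] w 0.05362920613896993 [-0.33  0.41 -0.1   2.02  0.07  0.7   1.48]
([array([509.54545455,  80.87878788]), array([203.0625  , 164.671875]), array([178.27941176, 172.88235294])], [array([453.84210526,  81.78947368]), array([215.67142857, 138.        ])])
```

View pics/home.png

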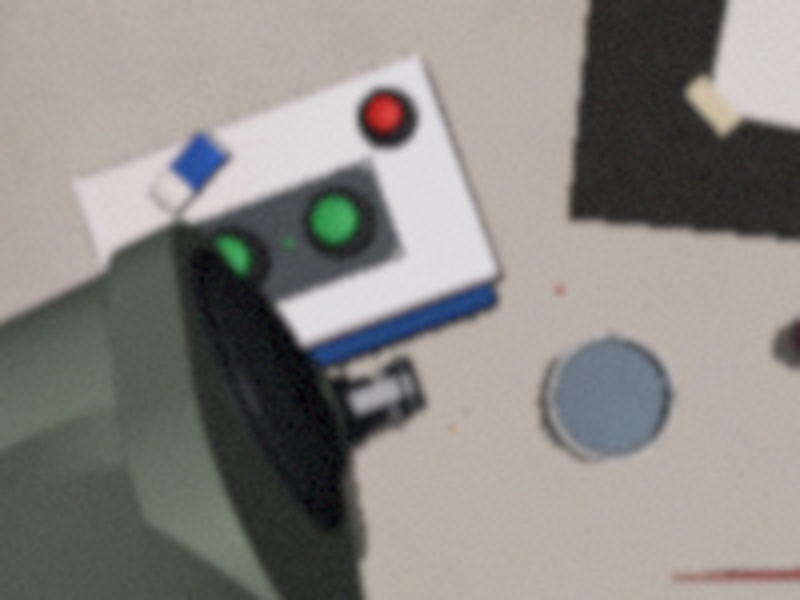

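The tray front now lies flat against the box, from crop (310,358) to (495,295), and nothing else has moved. Next I'll go over the keys.

```bash
python3 -m handwheel '[{"dx":-4,"dy":0,"dz":0,"wx":0,"wy":0,"wz":0,"claw":63},{"dx":-4,"dy":0,"dz":0,"wx":0,"wy":0,"wz":0,"claw":63},{"dx":-2.9,"dy":0,"dz":0,"wx":0,"wy":0,"wz":0,"claw":63},{"dx":0,"dy":0,"dz":3,"wx":0,"wy":0,"wz":0,"claw":63},{"dx":0,"dy":0,"dz":1.5,"wx":0,"wy":0,"wz":0,"claw":63},{"dx":0,"dy":0,"dz":0,"wx":0,"wy":0,"wz":0,"claw":63}]'; python3 where.py
python3 - <<'E'
from fit import *
p=np.load('pose.npy');T=monitor.observe()['position'];yd=np.array([-np.sin(p[2]),np.cos(p[2]),0])
f=grab('side'); o=np.array([170,110]); sc=8
im=cv2.resize(f['frame'][110:185,170:270],None,fx=sc,fy=sc,interpolation=cv2.INTER_CUBIC)
for sgn in(1,-1):
    for X in(T+sgn*.033*yd+[0,0,.03],W(p,[-.01,sgn*.033,.085])[0]):
        u=((proj(f,X)[0]-o+.5)*sc).astype(int); cv2.drawMarker(im,tuple(map(int,u)),(0,255,255),0,14,1)
cv2.imwrite('pics/over.png',im)
E
```

```text
clock: 10.85
position: [0.5679, 0.1779, 0.0781]
tool_rot: [3.142, -0.003, -2.761]
force: [-0.6, -0.4, 0.5]
grip_width: 0.0536
finger_force: 0.0
t 10.85 unit xy mm -12.882622262591306 -0.2318620836321665 z 78.12130386126637 rot [ 3.14155924e+00 -2.77438327e-03 -2.76127348e+00] yawerr -359.9193333941989 F [-0.56659884 -0.36937227  0.541453  ] w 0.05359209502381985 [-0.34  0.63 -0.09  1.78  0.08  0.74  1.48]
```

View pics/over.png

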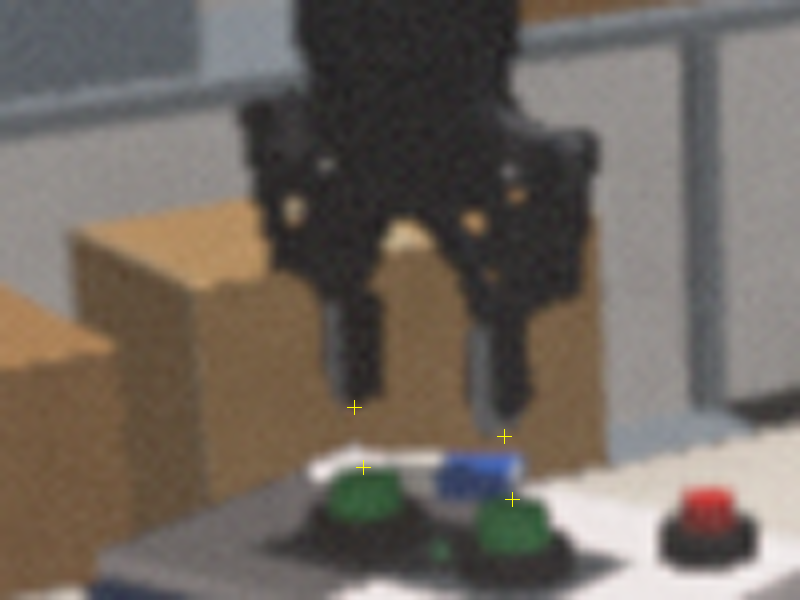

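Both tips hang squarely above their keys: tips at (358,400) and (500,428), key tops at (365,478) and (515,508), about 25 mm below. I'll open slightly and descend.

```bash
python3 -m handwheel '[{"dx":-0.3,"dy":0,"dz":0,"wx":0,"wy":0,"wz":0,"claw":66},{"dx":0,"dy":0,"dz":0.9,"wx":0,"wy":0,"wz":0,"claw":66},{"dx":0,"dy":0,"dz":0.9,"wx":0,"wy":0,"wz":0,"claw":66},{"dx":0,"dy":0,"dz":0,"wx":0,"wy":0,"wz":0,"claw":66}]'; python3 where.py
for i in 1 2; do python3 -m handwheel '[{"dx":0,"dy":0,"dz":0.3,"wx":0,"wy":0,"wz":0,"claw":66}]'|grep -E 'pos|^force';done
```

```text
clock: 11.4
position: [0.5712, 0.1792, 0.0606]
tool_rot: [-3.142, -0.001, -2.761]
force: [-0.0, -0.1, -0.0]
grip_width: 0.0564
finger_force: 0.0
t 11.4 unit xy mm -9.374676819068478 -0.2795406431358978 z 60.60935990125744 rot [-3.14158004e+00 -1.44121326e-03 -2.76135648e+00] yawerr -359.9240893795882 F [-0.04523515 -0.1057691  -0.04463252] w 0.05637872565356497 [-0.34  0.66 -0.09  1.78  0.08  0.71  1.48]
position: [0.5718, 0.1794, 0.0585]
force: [-0.0, -0.5, -0.3]
position: [0.5718, 0.1794, 0.0555]
force: [0.4, 0.0, -0.0]
```

```bash
for i in 1 2 3 4; do python3 -m handwheel '[{"dx":0,"dy":0,"dz":0.3,"wx":0,"wy":0,"wz":0,"claw":66}]'|grep -E 'pos|^force';python3 -c "
from workcell import monitor;print('M',monitor.observe()['moment'].round(2))";done
```

```text
position: [0.5717, 0.1794, 0.0523]
force: [-0.2, -0.7, 0.7]
M [ 0.02 -0.04  0.07]
position: [0.5718, 0.1794, 0.0494]
force: [-1.4, 0.4, 3.5]
M [-0.09  0.24 -0.02]
position: [0.5718, 0.1794, 0.0465]
force: [-1.8, -0.6, 6.3]
M [-0.1   0.42  0.  ]
position: [0.5718, 0.1794, 0.0436]
force: [-2.2, -0.7, 9.3]
M [-0.19  0.52 -0.02]
```

```bash
for i in 1 2; do python3 -m handwheel '[{"dx":0,"dy":0,"dz":0.25,"wx":0,"wy":0,"wz":0,"claw":66}]'|grep -E 'pos|^force';done
for i in 1 2 3; do python3 -m handwheel '[{"dx":0,"dy":0,"dz":0,"wx":0,"wy":0,"wz":0,"claw":66},{"dx":0,"dy":0,"dz":0,"wx":0,"wy":0,"wz":0,"claw":66},{"dx":0,"dy":0,"dz":0,"wx":0,"wy":0,"wz":0,"claw":66},{"dx":0,"dy":0,"dz":0,"wx":0,"wy":0,"wz":0,"claw":66},{"dx":0,"dy":0,"dz":0,"wx":0,"wy":0,"wz":0,"claw":66},{"dx":0,"dy":0,"dz":0,"wx":0,"wy":0,"wz":0,"claw":66},{"dx":0,"dy":0,"dz":0,"wx":0,"wy":0,"wz":0,"claw":66},{"dx":0,"dy":0,"dz":0,"wx":0,"wy":0,"wz":0,"claw":66}]'|grep -E 'clock|pos|^force';done
python3 - <<'E'
from fit import *
f=grab('side'); cv2.imwrite('pics/press.png',cv2.resize(f['frame'][110:185,170:270],None,fx=6,fy=6,interpolation=cv2.INTER_CUBIC)); print(monitor.observe()['moment'])
E
```

```text
position: [0.5719, 0.1794, 0.0415]
force: [-12.9, -3.7, 46.4]
position: [0.5721, 0.1795, 0.0411]
force: [-25.6, -8.4, 82.9]
clock: 13.4
position: [0.572, 0.1794, 0.0414]
force: [-19.3, -5.9, 56.6]
clock: 14.4
position: [0.5721, 0.1794, 0.0414]
force: [-19.0, -5.7, 58.6]
clock: 15.4
position: [0.572, 0.1794, 0.0414]
force: [-20.0, -6.4, 57.6]
[-1.35143492  4.16546285  0.02497547]
```

View pics/press.png

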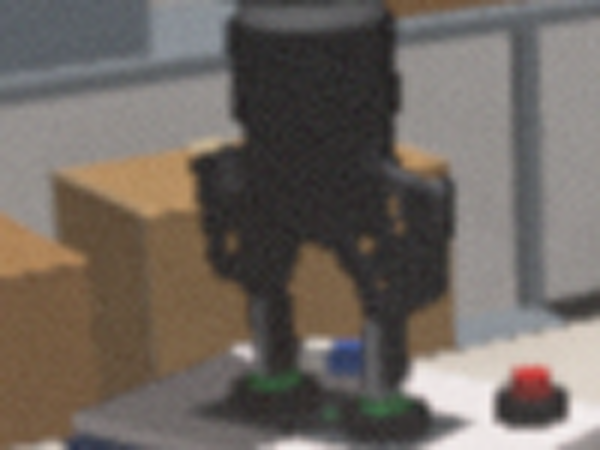

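Both green keys are flush at their stops under the tips, and the red key is untouched. They have been held for more than 3 s, so I'll release straight up.

```bash
python3 -m handwheel '[{"dx":0,"dy":0,"dz":-1.5,"wx":0,"wy":0,"wz":0,"claw":66},{"dx":0,"dy":0,"dz":-4,"wx":0,"wy":0,"wz":0,"claw":66},{"dx":0,"dy":0,"dz":-4,"wx":0,"wy":0,"wz":0,"claw":66},{"dx":4,"dy":0,"dz":-3,"wx":0,"wy":0,"wz":0,"claw":66},{"dx":5,"dy":0,"dz":0,"wx":0,"wy":0,"wz":0,"claw":66},{"dx":5,"dy":0,"dz":0,"wx":0,"wy":0,"wz":0,"claw":66},{"dx":0,"dy":0,"dz":0,"wx":0,"wy":0,"wz":0,"claw":66},{"dx":0,"dy":0,"dz":0,"wx":0,"wy":0,"wz":0,"claw":66}]'
python3 - <<'E'
from fit import *
a=[grab(n)['frame'] for n in('top','side')]; cv2.imwrite('pics/end.png',np.hstack([cv2.resize(x,(400,400),interpolation=cv2.INTER_CUBIC) for x in(a[0][120:270,130:280],a[1][130:250,150:270])]))
E
```

```text
clock: 16.45
position: [0.4425, 0.1278, 0.1638]
tool_rot: [3.142, 0.001, -2.761]
force: [0.6, 0.9, -1.4]
grip_width: 0.0562
finger_force: 0.0
```

View pics/end.png

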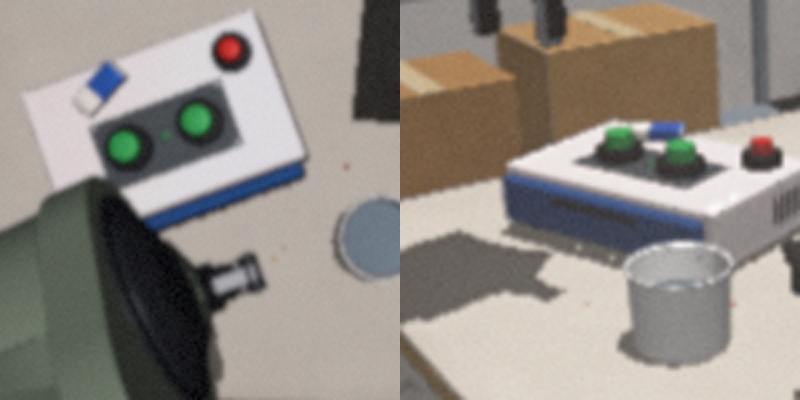

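The tray is home, both green keys are up again, the eraser and cup are in place, and the arm is clear.

```bash
python3 -c "
from workcell import job_done;print(job_done())"
```

```text
the job is handed in; nothing more can be done
None
```

I pushed the tray home to its end stop, pressed both green keys down together for about 3 s and let them come up again, touched nothing else, and handed the job in at about 16.5 s; the verdict was not shown.

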